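Fish the dropped heat sink out of the instrument gap

ROBOT

A 6-joint arm with a two-finger parallel gripper is mounted at the origin on the work surface. World frame = base frame: x ahead of the robot, y to its left, z up, the work surface at z = 0. Lengths are in m, angles in rad, forces in N, time in s.
With the tool pointing down it reaches from about 0.3 to 0.75 m from the base axis. Payload 8.5 kg.
Tool frame: the origin (TCP) lies midway between the tips of the shut fingers; the grasp point (between the pads) lies arm.tcp_to_grasp behind it (arm.tcp_to_grasp is the distance from the TCP to the grasp point, in m); z points along the fingers, y is the direction in which the jaws open and shut (so a half turn about z gives the same grasp; the last joint's range is limited). The gripper opens to 85 mm and grips with 20 to 120 N. Pads are 22 mm wide; open, the fingers measure 114 mm over their backs; the gripper's body (76 mm by 85 mm) begins 54 mm behind the grasp point. The pads swing forward as they close: fully open they stand 13 mm farther back than shut.
Start: joints at [-1.38, 0.381, 1.297, -0, 1.464, -0.215], TCP at [0.217, -0.505, 0.231] pointing down, gripper open.
Joint ranges: [-3.11, 3.11], [-0.89, 2.33], [0.22, 2.48], [-1.42, 4.56], [0.17, 2.85], [-2.88, 2.88]. Speed limits (rad/s): [2.39, 2.39, 3.14, 3.14, 3.14, 3.14].

INTERFACE

Orientations are given as a 3x3 rotation matrix whose columns are the frame's x, y, z axes.
In Python, from rig import arm, eyes, order gives the robot as it stands.
- The arm moves only by the tool send_rows, never from a script. Its argument "steps" is a list of rows, each a list of 3 entries, a list of its own where there are three numbers: the shift along the tool's x, y, z in cm, then the turn, a rotation vector about the tool's x, y, z in degrees, then the opening, from 0 (shut) to 1 (fully open). A call has 1 to 8 rows; each row is the pose to reach, as a shift and turn from the pose commanded when the call began, along the tool's axes at that moment; what a row does not reach only later rows make up. A row lasts 1/10 s, in which the tool goes at most 50 mm and 8.59 degrees, less where a joint would pass 70% of its speed; a pose out of reach is approached as far as the arm can. A call with a gripper value outside its range is refused whole. The fingers move at their own pace and stop on an object; "newtons" is the grip in N (left out, the last holds). Time passes only in rows, so rows that repeat a pose let the fingers close. It gives the time, the measured TCP pose, the force and the opening at its end, in the units of the state.
- arm.get_obs(): the state, without advancing time (a new reading comes with each control period).
- eyes.camera(name): name is "scene" or "side" or "wrist"; returns (picture, depth): 480x640x3 uint8, blue, green, red; 480x640 float32, m along the optical axis (not along the pixel's ray), 0 where there is no reading.
- eyes.camera_model(name): a dict with "K" (3x3 intrinsics, pixels), "world_from_camera" (4x4, takes a point from camera to world coordinates). Camera axes: x right, y down, z forward; pixel columns grow to the right and rows downward; lengths in m; the calibration is good to about 2 mm. A picture is of the moment at which its call begins: read the wrist's pose just before it. camera_model takes no time and is no camera call; for the wrist camera it gives the pose at the moment of the call.
- order.close_job(): hands the job in, once; it reports no verdict.
The state is a dict: "t": time; "joints": joint angles; "joint_vel": joint speeds; "joint_efforts": joint torques, N m; "ee_pos": TCP position; "tcp_rot": TCP orientation; "force": force on the tool from outside, world axes, zero at the start; "ft_torque": the same for the moment, N m; "width": finger opening in m.
Only numpy, scipy, OpenCV 4.12 (cv2) and the standard library are available. Lean on these libraries where they do the work, as an engineer would, in place of code of your own. Each camera call takes 0.05 s, during which the arm holds its last target.

TASK

A heat sink has dropped into the narrow gap between the two bench instruments. Take the bent hook rod by its orange handle from its stand and draw the heat sink out with it, without touching the heat sink with the robot itself, until it lies flat inside the white taped outline in front of the gap. Then hang the rod back on its stand and let go, leaving everything else on the bench where it is.

Things in the scene. Friction and masses are not known exactly. Their poses are not given: they have to be found in the camera images.
- gap_mouth (a point): Middle of the gap's front mouth, on the blue mat. x points into the gap, away from the robot; y across; z up. The gap lies between two fixed bench instruments (each 215 wide, 260 deep, 88 high; white at +y, grey at -y). It is 52 wide, open above and in front, floored by the mat, and closed at x = 260 by a 60 high cable duct.
- outline_mid (a point): Centre of the white taped outline on the mat in front of the gap (flat, no height), 90 out from gap_mouth along its -x; same axes. The outline measures 140 along x and 120 along y over its outer edges.
- sink_mid (a point): Centre (half-way up, 12 above the mat) of the finned copper heat sink, 80 long (x), 36 wide (y), 24 high, about 130 g, lying flat on the mat in the gap, fins up, its length roughly along the gap. It slides on the mat.
- sink_near_end (a point): Middle of the heat sink's end face that is nearer the gap's mouth at the start (40 from the centre along -x)
- sink_far_end (a point): Middle of the heat sink's end face that is deeper in the gap at the start (40 from the centre along +x)
- hook_grip (a point): Centre of the hook rod's orange handle, a flat-sided bar 130 long (x), 24 wide (y), 20 high (z), hung level on the stand. From its +x end an 8 thick steel rod runs to x = 85, bends aside to y = 12 and down to z = -132, then across to y = -12 as the toe (handle frame, centre line). About 180 g, balanced within 25 of the handle's centre.
- hook_toe (a point): Middle of the hook rod's toe: 85 ahead of the handle's centre and 132 below it; the toe is 32 wide (y) over its ends and 8 thick
- stand_rest (a point): Where the handle's centre lies when the rod hangs on its fixed stand, 160 above the mat; x along the handle to the bent end, z up. Two posts, 12 thick, at x = -50 and +50 (88 free between), each with a saddle: floor 10 below this point, flared cheeks 30 apart at the floor and 45 at their top, 9 above this point. Foot 150 x 90 x 12.
- multimeter: orange handheld meter lying on its back, 150 x 78 x 38; bystander on the side opposite to the stand; origin at the centre of its underside
- spool: white spool of solder wire, 56 across, 44 high, standing on the top of the right-hand (-y) instrument, well away from the gap; bystander; origin under its centre
- parts_tray: black open tray, 120 x 75 x 22, on the top of the left-hand (+y) instrument; bystander; origin under its centre
- flux_bottle: amber bottle, 52 across, 120 high, standing at the right of the mat; bystander; origin under its centre
- screwdriver: red-handled screwdriver, 190 long, lying at the left of the mat; bystander; origin near its middle
Mind the look-alikes: they are no part of the job. What is shaped like the part that bears stand_rest but red is not meant.

How it is judged:
On the way, in this order (a step that is already met when the one before it is completed fails the run):
1. the hook rod is lifted off its stand (distance between hook_grip and stand_rest above 0.05 m), for 0.2 s.
2. the hook rod touches the heat sink in the gap (contact force between hook and sink above 0.1 N and x of sink_mid in the frame of gap_mouth above 0 m), for 0.05 s.
3. the heat sink lies flat inside the outline (x of sink_near_end in the frame of gap_mouth between -0.165 and -0.015 m and y of sink_near_end in the frame of gap_mouth between -0.06 and 0.06 m and x of sink_far_end in the frame of gap_mouth between -0.165 and -0.015 m and y of sink_far_end in the frame of gap_mouth between -0.06 and 0.06 m and angle between sink_mid's own z axis and vertical below 0.15 rad and z of sink_mid in the frame of gap_mouth below 0.018 m), for 0.2 s.
4. the hook rod hangs on its stand again (x of hook_grip in the frame of stand_rest between -0.02 and 0.02 m and y of hook_grip in the frame of stand_rest between -0.01 and 0.01 m and z of hook_grip in the frame of stand_rest between -0.006 and 0.006 m and angle between the x axis of hook_grip and the x axis of stand_rest, either way round below 0.15 rad and angle between hook_grip's own z axis and vertical below 0.15 rad), for 0.2 s.
At the end, for the whole second after the job is handed in: Heat sink flat (tilt < 0.15 rad), at rest, middles of both end faces inside the outline (5 mm over at front and rear allowed); rod at rest in both saddles, released, handle centre within 20 mm along, 10 mm across, 6 mm in height of the rest point, along the stand and upright within 0.15 rad (all of step 3 and all of step 4 and linear speed of each of sink, hook below 0.02 m/s); the robot touches nothing.
It fails at once if the robot itself touches the heat sink (contact force between any of the fingers, the arm and sink above 0.3 N).
It fails at once if a bystander is shifted by more than 30 mm (distance of any of multimeter, spool, parts_tray, flux_bottle, screwdriver from where it was at the start of the episode above 0.03 m).
It also fails if it takes over 54 s, if anything falls off the work surface, if the arm or the gripper's body presses on something with over 40 N, if the wrist force passes 120 N, or if a joint passes its speed limit or range.

## Working session

There is one attempt and no reset: what is moved stays moved. The work goes in short steps, Python scripts to look and compute and a tool call to move; the robot and the scene stay as the last step left them, time stands still between calls to the robot, and variables do not carry over. Pictures are saved under pics/ and viewed, and the job is handed in when it is done.

Besides the shell and the picture viewer there is one more tool, called after "Call:" as name(argument=value, ...) on one line, values as JSON. send_rows: Moves the arm, as the interface text tells. Its arguments: {"type":"object","properties":{"steps":{"type":"array","items":{"type":"array"}},"newtons":{"type":"number"}},"required":["steps"]}

```bash
ls; mkdir -p pics; python3 - <<'E'
from rig import arm, eyes, order
import cv2,numpy as np
print(arm.get_obs(), arm.tcp_to_grasp)
for n in ("scene","side","wrist"):
    m=eyes.camera_model(n); p,d=eyes.camera(n)
    cv2.imwrite(f"pics/{n}0.png",p); np.savez(f"pics/{n}0.npz",p=p,d=d,K=m["K"],T=m["world_from_camera"])
    print(n,m)
E
```

```text
pics
{'t': 0.0, 'joints': array([-1.38029892e+00,  3.81198136e-01,  1.29827916e+00, -1.84573612e-06,
        1.46358700e+00, -2.15321229e-01]), 'joint_vel': array([ 0.00279089, -0.00034108, -0.00166806,  0.00029299,  0.00129493,
       -0.00068526]), 'joint_efforts': array([-2.91768538e-04, -4.48459625e+01, -2.31278104e+01, -2.00449231e-04,
        4.70806175e-03, -9.09512892e-07]), 'ee_pos': array([ 0.21705313, -0.50503566,  0.23070442]), 'tcp_rot': array([[ 9.18779497e-01,  3.94771019e-01, -2.80454573e-04],
       [ 3.94770995e-01, -9.18778414e-01,  1.44467875e-03],
       [ 3.12641696e-04, -1.43805655e-03, -9.99998917e-01]]), 'force': array([-0.26057376, -0.46457675, -0.06360694]), 'ft_torque': array([ 0.0272811 ,  0.00689242, -0.00177911]), 'width': 0.08571641471282884} 0.0187
scene {'K': array([[587.84634971,   0.        , 318.39353037],
       [  0.        , 587.84634971, 246.48970774],
       [  0.        ,   0.        ,   1.        ]]), 'world_from_camera': array([[-0.60469958,  0.68057378, -0.41371216,  1.27027217],
       [ 0.79638932,  0.51007487, -0.32494258,  0.42142343]
[... 292 characters left out ...]
'world_from_camera': array([[-0.88380216, -0.32293334,  0.33853774, -0.08521984],
       [-0.46785849,  0.60774377, -0.64168212,  1.14157249],
       [ 0.00147635, -0.7255078 , -0.68821236,  1.45076365],
       [ 0.        ,  0.        ,  0.        ,  1.        ]])}
wrist {'K': array([[363.39708046,   0.        , 315.91303382],
       [  0.        , 363.39708046, 238.22933785],
       [  0.        ,   0.        ,   1.        ]]), 'world_from_camera': array([[ 0.39558091, -0.88262129, -0.25395945,  0.28144704],
       [-0.91842802, -0.38087564, -0.10688183, -0.4767494 ],
       [-0.00239079,  0.27552389, -0.96129125,  0.3734529 ],
       [ 0.        ,  0.        ,  0.        ,  1.        ]])}
```

View pics/scene0.png

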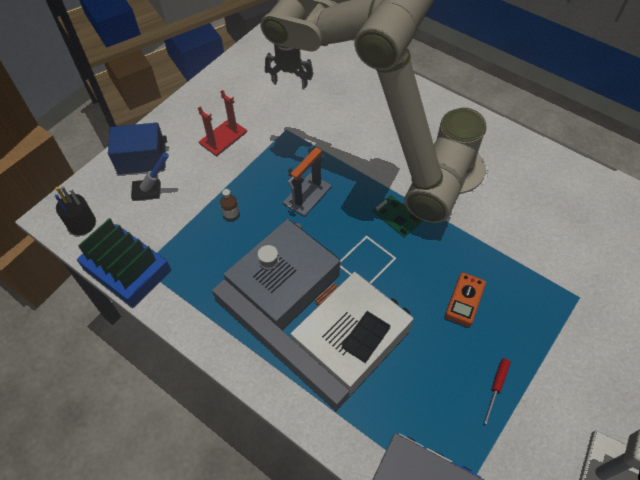

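View pics/side0.png

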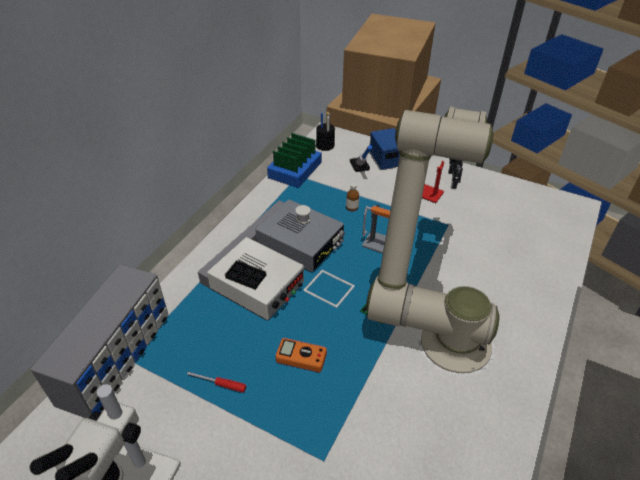

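View pics/wrist0.png

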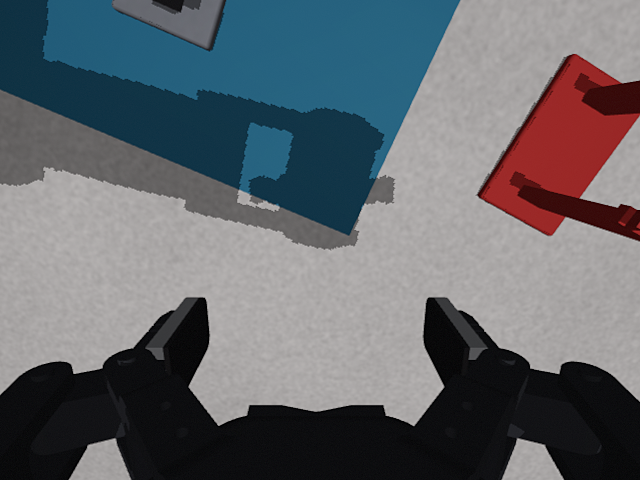

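The scene view shows the grey stand with the orange handle at about (306,165), the gap at (325,292) with copper in it, and the white outline at (367,260). Next I'll zoom in and measure.

```bash
cat > h.py <<'E'
import numpy as np,cv2
def ld(n,i=0):
    z=np.load(f"pics/{n}{i}.npz"); return z["p"],z["d"],z["K"],z["T"]
def ray(K,T,u,v):
    d=T[:3,:3]@np.linalg.inv(K)@np.array([u,v,1.]); return T[:3,3],d
def onz(K,T,u,v,z):
    o,d=ray(K,T,u,v); return o+d*(z-o[2])/d[2]
def cloud(d,K,T):
    v,u=np.indices(d.shape); P=np.stack([(u-K[0,2])/K[0,0]*d,(v-K[1,2])/K[1,1]*d,d],-1)
    W=P@T[:3,:3].T+T[:3,3]; W[d<=0]=np.nan; return W
def tri(a,b):
    # a,b: (K,T,u,v)
    o1,d1=ray(*a);o2,d2=ray(*b)
    s=np.linalg.lstsq(np.stack([d1,-d2],1),o2-o1,rcond=None)[0]
    p,q=o1+s[0]*d1,o2+s[1]*d2
    return (p+q)/2,np.linalg.norm(p-q)
E
python3 - <<'E'
from h import *
for n,(x,y,w,h) in dict(scene=(210,130,210,220),side=(200,170,260,150)).items():
    p,d,K,T=ld(n); W=cloud(d,K,T)
    s=min(800/w,600/h); cv2.imwrite(f"pics/{n}0c.png",cv2.resize(p[y:y+h,x:x+w],None,fx=s,fy=s,interpolation=cv2.INTER_CUBIC))
    print(n,s)
    hsv=cv2.cvtColor(p,cv2.COLOR_BGR2HSV)
    mat=cv2.inRange(hsv,(95,120,60),(110,255,255))>0
    print("mat z",np.nanmedian(W[mat][:,2]))
    # white outline
    wh=((hsv[...,1]<60)&(hsv[...,2]>150)&(abs(W[...,2])<0.012)).astype(np.uint8)
    c,_=cv2.findContours(wh,cv2.RETR_EXTERNAL,cv2.CHAIN_APPROX_NONE)
    for k in c:
        r=cv2.minAreaRect(k)
        if 25<min(r[1]) and max(r[1])<90: 
            b=cv2.boxPoints(r); print(len(k),r)
            ap=cv2.approxPolyDP(k,4,True)[:,0]; print([np.round(onz(K,T,*q,0.002),4).tolist() for q in ap], ap.tolist())
    og=(cv2.inRange(hsv,(5,150,100),(20,255,255))>0)
    n_,l,st,ce=cv2.connectedComponentsWithStats(og.astype(np.uint8))
    for i in range(1,n_):
        if st[i,4]>20: 
            w=W[l==i]; print(st[i],ce[i],np.nanmedian(w,0).round(3),np.nanmin(w,0).round(3),np.nanmax(w,0).round(3))
E
```

```text
scene 2.727272727272727
mat z 0.001954077517207886
[291 148  30  29 246] [305.69918699 162.05284553] [ 0.388 -0.314  0.173] [ 0.321 -0.328  0.161] [ 0.451 -0.3    0.181]
[447 273  38  50 754] [466.47745358 295.49071618] [0.416 0.283 0.039] [0.341 0.234 0.028] [0.496 0.336 0.052]
side 3.076923076923077
mat z 0.0020352173211002356
198 ((328.5, 287.5000305175781), (42.48529052734375, 27.280027389526367), 26.56505012512207)
[[0.5368, -0.0806, 0.002], [0.545, 0.0344, 0.002], [0.4091, 0.0452, 0.002], [0.4013, -0.0688, 0.002], [0.4467, -0.0721, 0.002], [0.4025, -0.0628, 0.002], [0.4172, 0.0444, 0.002], [0.541, 0.0269, 0.002], [0.5312, -0.0778, 0.002], [0.4638, -0.0741, 0.002]] [[321, 270], [304, 290], [337, 306], [353, 285], [342, 280], [352, 286], [335, 305], [306, 289], [322, 271], [338, 278]]
345 ((358.14703369140625, 163.85044860839844), (85.40522003173828, 59.11638259887695), 17.949403762817383)
[[0.9244, -0.9886, 0.002], [0.8501, -0.817, 0.002], [0.8889, -0.7679, 0.002], [0.8479, -0.6887, 0.002], [0.8392, -0.547, 0.002], [0.6721, -0.5469, 0.002], [0.6502, -0.6228, 0.002], [0.5929, -0.55, 0.002], [0.4568, -0.5542, 0.002], [0.5298, -0.805, 0.002], [0.592, -0.7546, 0.002], [0.6872, -0.8472, 0.002], [0.6077, -0.6785, 0.002], [0.6282, -0.6593, 0.002], [0.7525, -0.7665, 0.002], [0.7173, -0.8686, 0.002], [0.7418, -0.9826, 0.002]] [[336, 127], [334, 148], [322, 151], [322, 162], [309, 179], [343, 190], [355, 182], [360, 195], [390, 204], [396, 168], [379, 170], [368, 154], [369, 178], [363, 179], [348, 159], [364, 150], [369, 137]]
[351 191   7   6  33] [353.57575758 193.27272727] [ 0.582 -0.449  0.087] [ 0.57  -0.464  0.073] [ 0.593 -0.438  0.098]
[372 207  18  10 109] [380.60550459 211.29357798] [ 0.408 -0.305  0.169] [ 0.295 -0.324  0.153] [ 0.444 -0.051  0.393]
[276 339  50  32 828] [303.02415459 356.34299517] [0.398 0.306 0.037] [0.337 0.241 0.003] [0.49  0.345 0.051]
```

View pics/scene0c.png

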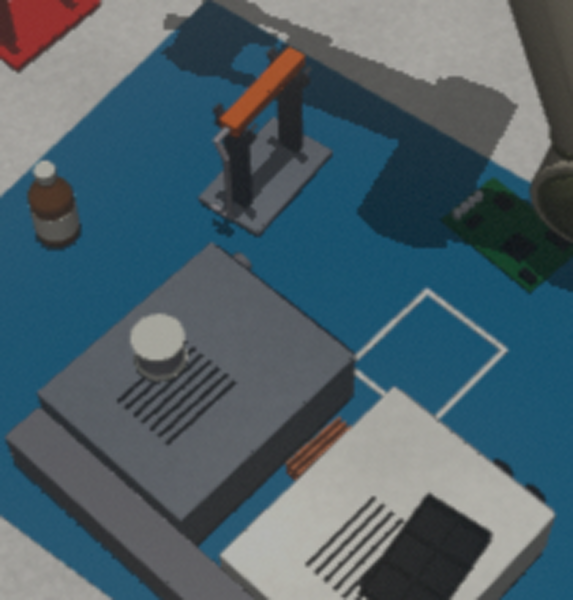

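View pics/side0c.png

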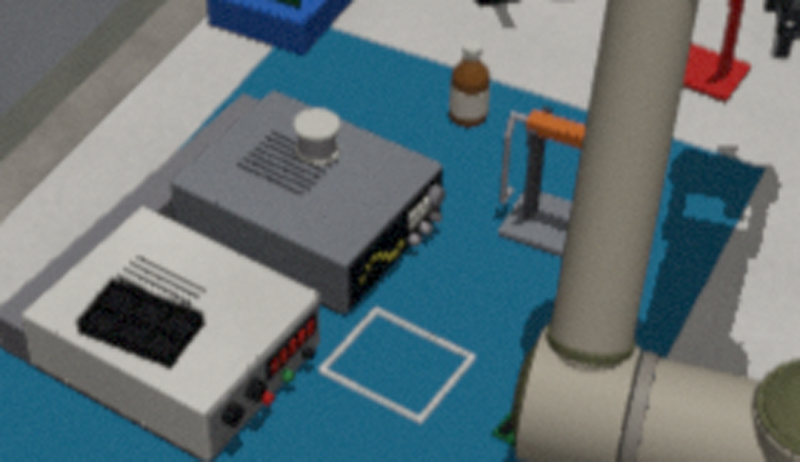

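```bash
python3 - <<'E'
from h import *
p,d,K,T=ld("scene"); W=cloud(d,K,T); s=2.7273
for n,(a,b),z in [("oA",(428,291),.002),("oB",(505,350),.002),("oC",(357,358),.002),
  ("grey near corner",(357,360),.09),("grey far corner",(185,522),.09),("white near",(393,388),.09),("white far",(221,553),.09),
  ("sink near L",(345,420),.026),("sinkfar L",(288,465),.026),("handle a",(225,118),.172),("b",(292,50),.172),("b2",(305,60),.172),("a2",(240,130),.172),
  ("mouth low grey",(355,397),.002)]:
    print(n,onz(K,T,a/s+210,b/s+130,z).round(4))
hsv=cv2.cvtColor(p,cv2.COLOR_BGR2HSV)
m=(cv2.inRange(hsv,(0,60,50),(20,255,255))>0); m[:, :315]=0;m[:,345:]=0;m[:280]=0;m[310:]=0
ys,xs=np.nonzero(m); print(len(ys)); w=W[m]; print(np.nanmedian(w,0),np.nanpercentile(w,[3,97],axis=0))
p1,d1,K1,T1=ld("side");W1=cloud(d1,K1,T1)
s=3.0769
for n,(a,b),z in [("white near",(210,440),.0),("handle a",(530,112),.172),("grey near",(347,300),.0),("grey top near",(345,262),.09),("white gapcorner top",(318,297),.09)]:
    print(n,onz(K1,T1,a/s+200,b/s+170,z).round(4))
# top surface edges of instruments by height
for nm,w in (("scene",W),("side",W1)):
    t=(w[...,2]>.085)&(w[...,2]<.095)&(w[...,0]>.5)&(w[...,0]<.9)&(abs(w[...,1])<.35)
    q=w[t]; x=np.array([1,-.08]);x/=np.linalg.norm(x);y=np.array([-x[1],x[0]])
    q2=(q[:,:2]-[.563,-.0245]); X=q2@x;Y=q2@y
    g=Y>0
    print(nm,t.sum(),"white X",np.percentile(X[g],[.5,99.5]),"Y",np.percentile(Y[g],[.5,99.5]),"grey X",np.percentile(X[~g],[.5,99.5]),"Y",np.percentile(Y[~g],[.5,99.5]))
E
```

```text
oA [ 0.4011 -0.0684  0.002 ]
oB [0.4139 0.0448 0.002 ]
oC [ 0.5213 -0.0811  0.002 ]
grey near corner [ 0.566 -0.051  0.09 ]
grey far corner [ 0.8179 -0.0779  0.09  ]
white near [ 0.5708 -0.0014  0.09  ]
white far [ 0.8223 -0.0288  0.09  ]
sink near L [ 0.6028 -0.0383  0.026 ]
sinkfar L [ 0.682  -0.0546  0.026 ]
handle a [ 0.4452 -0.3192  0.172 ]
b [ 0.3241 -0.3195  0.172 ]
b2 [ 0.3271 -0.299   0.172 ]
a2 [ 0.4484 -0.2958  0.172 ]
mouth low grey [ 0.5626 -0.0537  0.002 ]
173
[ 0.64528382 -0.04635497  0.02417028] [[ 0.60836763 -0.05613613  0.00952474]
 [ 0.68287032 -0.03218457  0.03280097]]
white near [0.6036 0.1815 0.    ]
handle a [ 0.4457 -0.3116  0.172 ]
grey near [ 0.5704 -0.0793  0.    ]
grey top near [ 0.5604 -0.056   0.09  ]
white gapcorner top [0.5609 0.0077 0.09  ]
scene 10366 white X [0.0054293  0.26508044] Y [0.01787877 0.23279229] grey X [-0.0011045   0.25868365] Y [-0.24848673 -0.03345836]
side 4602 white X [0.00158193 0.26245789] Y [0.01987191 0.23812551] grey X [-0.00766187  0.25513312] Y [-0.24455381 -0.02748474]
```

Mouth is near (0.566,-0.0275) with a yaw of about -6.2°. The sink's far end is about 0.117 into the gap, and the handle is near (0.386,-0.308,0.162). I'll move above the handle and look with the wrist camera.

```bash
cat >> h.py <<'E'
def plan(pos,yaw_deg):
    """from the measured pose to TCP pos with tool down and tool x at yaw: cm in tool axes, rotvec deg"""
    from rig import arm
    from scipy.spatial.transform import Rotation as R
    o=arm.get_obs(); Rt=np.array(o["tcp_rot"]); y=np.radians(yaw_deg)
    G=np.array([[np.cos(y),np.sin(y),0],[np.sin(y),-np.cos(y),0],[0,0,-1.]])
    print("t",round(o["t"],2),"at",o["ee_pos"].round(4),"w",round(o["width"],4),"F",o["force"].round(2))
    print("shift cm",(Rt.T@(np.array(pos)-o["ee_pos"])*100).round(2),"turn",np.degrees(R.from_matrix(Rt.T@G).as_rotvec()).round(2))
def shot(n,i):
    from rig import eyes
    m=eyes.camera_model(n); p,d=eyes.camera(n)
    cv2.imwrite(f"pics/{n}{i}.png",p); np.savez(f"pics/{n}{i}.npz",p=p,d=d,K=m["K"],T=m["world_from_camera"])
E
python3 -c "
from h import *
plan((.386,-.308,.29),0.5)"
```

```text
t 0.15 at [ 0.2171 -0.5051  0.2309] w 0.085 F [ 0.39 -0.29  0.14]
shift cm [ 23.3  -11.45  -5.9 ] turn [-0.06 -0.   22.75]
```

Call:
send_rows(steps=[[[2,-1,-4],[0,0,4],1],[[6,-3,-6],[0,0,10],1],[[10.5,-5.2,-6],[0,0,16],1],[[15,-7.4,-6],[0,0,22.75],1],[[19,-9.4,-6],[0,0,22.75],1],[[22,-10.8,-6],[0,0,22.75],1],[[23.3,-11.5,-6],[0,0,22.75],1],[[23.3,-11.5,-6],[0,0,22.75],1]])

```text
t: 0.95
ee_pos: [0.3864, -0.3067, 0.2913]
tcp_rot: [[1.0, 0.011, -0.0], [0.011, -1.0, 0.0], [-0.0, -0.0, -1.0]]
force: [-0.7, -0.1, 0.5]
width: 0.085
```

```bash
python3 - <<'E'
from h import *
plan((.386,-.308,.29),0.5); shot("wrist",1)
p,d,K,T=ld("wrist",1); W=cloud(d,K,T)
hsv=cv2.cvtColor(p,cv2.COLOR_BGR2HSV)
m=cv2.inRange(hsv,(5,150,80),(20,255,255)); n,l,st,ce=cv2.connectedComponentsWithStats(m)
for i in range(1,n):
    if st[i,4]>200:
        w=W[l==i]; print(st[i],np.nanmedian(w,0).round(4))
        t=(l==i)&(W[...,2]>.166); c=max(cv2.findContours(t.astype(np.uint8),0,1)[0],key=cv2.contourArea)
        b=cv2.boxPoints(cv2.minAreaRect(c)); print(b.round(),[onz(K,T,*q,.172).round(4).tolist() for q in b])
E
```

```text
t 0.95 at [ 0.3864 -0.3067  0.2913] w 0.085 F [-0.7  -0.13  0.46]
shift cm [-0.04  0.13  0.13] turn [-0.    0.01  0.14]
[ 308  147   34  166 5115] [ 0.3898 -0.3121  0.172 ]
[[308. 147.]
 [340. 147.]
 [340. 312.]
 [308. 312.]] [[0.4475, -0.2993, 0.172], [0.4478, -0.3217, 0.172], [0.3203, -0.3255, 0.172], [0.3199, -0.3001, 0.172]]
```

View pics/wrist1.png

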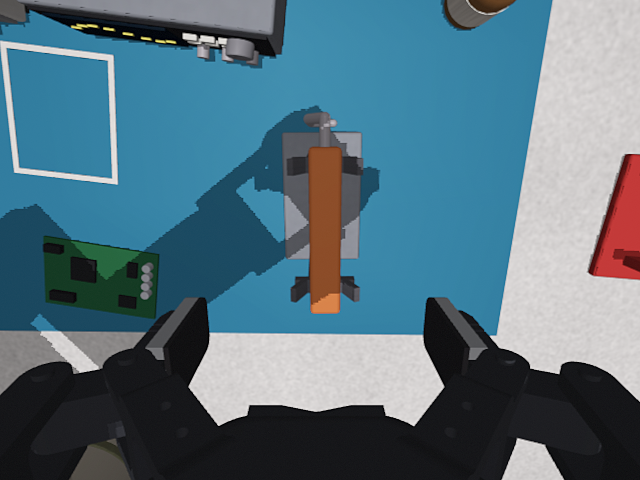

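The wrist view shows the handle at columns 308–340, rows 147–312, with its centre at about (0.384,-0.311) and yaw about +1°. The jaws straddle it. I'll descend and grip.

```bash
python3 -c "
from h import *
plan((.384,-.311,.142),1.0)"
```

```text
t 1.0 at [ 0.3857 -0.3077  0.2912] w 0.0853 F [0.29 0.43 0.28]
shift cm [-0.17  0.32 14.92] turn [ 0.    0.02 -0.44]
```

Call:
send_rows(steps=[[[-0.1,0.3,3],[0,0,-0.4],1],[[-0.15,0.3,7],[0,0,-0.4],1],[[-0.15,0.3,11],[0,0,-0.4],1],[[-0.15,0.3,13.5],[0,0,-0.4],1],[[-0.15,0.3,14.9],[0,0,-0.4],1],[[-0.15,0.3,14.9],[0,0,-0.4],1],[[-0.15,0.3,14.9],[0,0,-0.4],1]], newtons=60)

```text
t: 1.7
ee_pos: [0.3839, -0.3119, 0.1427]
tcp_rot: [[1.0, 0.014, 0.0], [0.014, -1.0, -0.0], [0.0, 0.0, -1.0]]
force: [-0.2, -0.1, -0.3]
width: 0.0851
```

```bash
python3 - <<'E'
from h import *
plan((.384,-.311,.142),1.0); shot("wrist",2)
E
```

```text
t 1.7 at [ 0.3839 -0.3119  0.1427] w 0.0851 F [-0.21 -0.11 -0.34]
shift cm [ 0.01 -0.09  0.07] turn [ 0.02 -0.   -0.18]
```

View pics/wrist2.png

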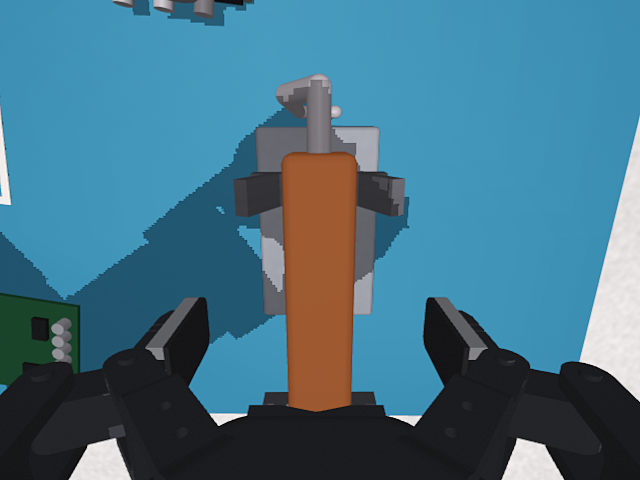

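The handle is centred between the jaws (columns 282–356, jaw mid 316), so I'll close.

Call:
send_rows(steps=[[[0,0,0],[0,0,0],0],[[0,0,0],[0,0,0],0],[[0,0,0],[0,0,0],0],[[0,0,0],[0,0,0],0],[[0,0,0],[0,0,0],0],[[0,0,0],[0,0,0],0],[[0,0,0],[0,0,0],0],[[0,0,0],[0,0,0],0]], newtons=70)

```text
t: 2.55
ee_pos: [0.3845, -0.3109, 0.1428]
tcp_rot: [[1.0, 0.016, 0.001], [0.016, -1.0, -0.001], [0.001, 0.001, -1.0]]
force: [-0.3, 0.4, 4.9]
width: 0.0227
```

```bash
python3 - <<'E'
from h import *
plan((.384,-.311,.142),1.0); shot("wrist",3)
p,d,K,T=ld("wrist",3); W=cloud(d,K,T)
hsv=cv2.cvtColor(p,cv2.COLOR_BGR2HSV)
m=(cv2.inRange(hsv,(5,150,60),(20,255,255))>0)&(W[...,2]>.166)
for r in range(170,400,40):
    c=np.nonzero(m[r])[0]
    if len(c)>5: print(r,c[0],c[-1],onz(K,T,(c[0]+c[-1])/2,r,.172).round(4))
ys=np.nonzero(m.any(1))[0]; print(onz(K,T,318,ys[0],.172), np.nanmedian(W[m][:,2]))
E
```

```text
t 2.55 at [ 0.3845 -0.3109  0.1428] w 0.0227 F [-0.32  0.39  4.93]
shift cm [-0.05  0.01  0.08] turn [ 0.05 -0.03 -0.1 ]
170 279 353 [ 0.4438 -0.309   0.172 ]
210 281 352 [ 0.4312 -0.3093  0.172 ]
250 282 351 [ 0.4179 -0.3096  0.172 ]
290 282 350 [ 0.4037 -0.3096  0.172 ]
330 284 348 [ 0.3885 -0.3099  0.172 ]
370 284 348 [ 0.3722 -0.3102  0.172 ]
[ 0.44829342 -0.30949812  0.172     ] 0.17196444480532477
```

View pics/wrist3.png

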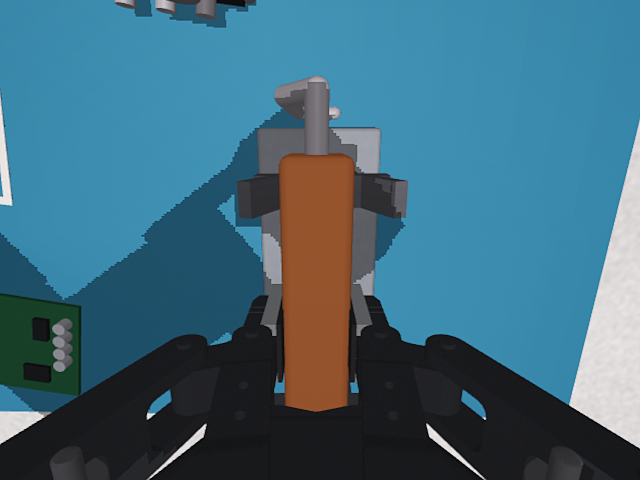

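The grip holds: opening is 22.7 mm and the handle is centred. I'll lift straight up.

Call:
send_rows(steps=[[[0,0,-1],[0,0,0],0],[[0,0,-3],[0,0,0],0],[[0,0,-5.5],[0,0,0],0],[[0,0,-8],[0,0,0],0],[[0,0,-10.5],[0,0,0],0],[[0,0,-12],[0,0,0],0],[[0,0,-12],[0,0,0],0],[[0,0,-12],[0,0,0],0]])

```text
t: 3.4
ee_pos: [0.3841, -0.3104, 0.2617]
tcp_rot: [[1.0, 0.016, -0.001], [0.016, -1.0, 0.001], [-0.001, -0.001, -1.0]]
force: [-0.3, 0.1, -2.0]
width: 0.0226
```

```bash
python3 - <<'E'
from h import *
plan((.4475,-.0145,.262),-6.2); shot("side",4)
p=ld("side",4)[0]; cv2.imwrite("pics/side4c.png",cv2.resize(p[150:330,200:460],None,fx=3,fy=3))
E
```

```text
t 3.4 at [ 0.3841 -0.3104  0.2617] w 0.0226 F [-0.3   0.09 -2.01]
shift cm [  6.81 -29.48  -0.  ] turn [-0.05  0.04  7.1 ]
```

View pics/side4c.png

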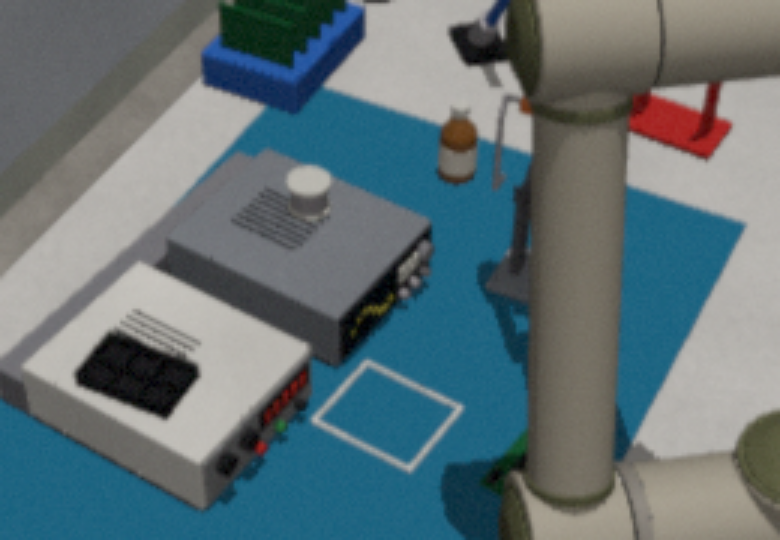

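The rod hangs free of the stand and level. Next I'll carry it in front of the gap.

Call:
send_rows(steps=[[[0.6,-2.5,0],[0,0,1],0],[[1.7,-7,0],[0,0,2],0],[[2.8,-11.8,0],[0,0,3],0],[[3.9,-16.5,0],[0,0,4],0],[[5,-21.3,0],[0,0,5],0],[[6,-26,0],[0,0,6.2],0],[[6.8,-29.5,0],[0,0,7.1],0],[[6.8,-29.5,0],[0,0,7.1],0]])

```text
t: 4.25
ee_pos: [0.4474, -0.011, 0.2613]
tcp_rot: [[0.995, -0.103, -0.002], [-0.103, -0.995, 0.002], [-0.002, -0.001, -1.0]]
force: [0.1, 0.1, -2.4]
width: 0.023
```

```bash
python3 - <<'E'
from h import *
shot("wrist",5)
plan((.6265,-.034,.262),-6.2)
E
```

```text
t 4.3 at [ 0.4473 -0.0129  0.2613] w 0.0233 F [-0.4  -0.66 -1.75]
shift cm [18.04  0.23 -0.11] turn [-0.02  0.13  0.22]
```

View pics/wrist5.png

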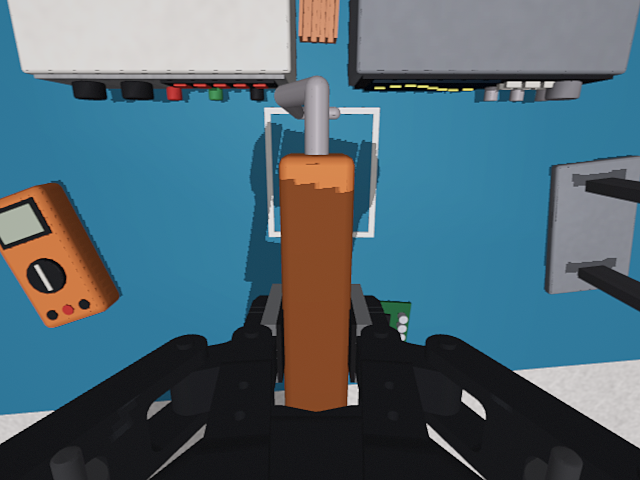

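The wrist view now shows the outline (columns 265–380, rows 108–237), the gap mouth between columns 291 and 352 and the copper near end at (320,40). I'll measure from a settled shot.

```bash
python3 - <<'E'
from h import *
shot("wrist",6)
p,d,K,T=ld("wrist",6); W=cloud(d,K,T); hsv=cv2.cvtColor(p,cv2.COLOR_BGR2HSV)
wh=((hsv[...,1]<70)&(hsv[...,2]>130)&(abs(W[...,2]-.002)<.006)); wh[:100]=0;wh[250:]=0;wh[:,:255]=0;wh[:,390:]=0
def fit(m,ax):
    ys,xs=np.nonzero(m); P=np.array([onz(K,T,x,y,.002)[:2] for x,y in zip(xs,ys)])
    k=np.polyfit(P[:,ax],P[:,1-ax],1); return k,len(ys),P.mean(0)
for nm,sl,ax in [("L",np.s_[120:225,262:280],0),("R",np.s_[120:225,368:384],0),("near",np.s_[232:240,285:360],1),("far",np.s_[105:115,345:372],1)]:
    m=np.zeros_like(wh); m[sl]=wh[sl]; print(nm,m.sum()); 
    if m.sum()>10: print(fit(m,ax))
cu=cv2.inRange(hsv,(0,60,50),(20,255,255)); cu[60:]=0
ys,xs=np.nonzero(cu); print(xs.min(),xs.max(),ys.max())
for q in [(300.5,40),(338,42),(299,3),(342,3)]: print("sink top",q,onz(K,T,*q,.026).round(4))
for q in [(297,82),(350,88)]: print("mouth bottom?",onz(K,T,*q,.002).round(4))
z=W[...,2]
for r in (10,30,50): 
    t=np.nonzero(abs(z[r]-.09)<.006)[0]; l=t[t<320].max();R=t[t>320].min(); print(r,l,R,onz(K,T,l,r,.09).round(4),onz(K,T,R,r,.09).round(4))
E
```

```text
L 521
(array([-0.09794747,  0.08596473]), 521, array([0.48115894, 0.03883643]))
R 559
(array([-0.09916747, -0.02838547]), 559, array([ 0.47214583, -0.07520698]))
near 36
(array([0.01392223, 0.40178047]), 36, array([ 0.40103664, -0.05342728]))
far 174
(array([0.12650477, 0.54354525]), 174, array([ 0.53538109, -0.06453641]))
296 335 42
sink top (300.5, 40) [ 0.6018 -0.0132  0.026 ]
sink top (338, 42) [ 0.5965 -0.0479  0.026 ]
sink top (299, 3) [ 0.6321 -0.0153  0.026 ]
sink top (342, 3) [ 0.628  -0.0543  0.026 ]
mouth bottom? [ 0.5691 -0.0047  0.002 ]
mouth bottom? [ 0.5578 -0.0583  0.002 ]
10 286 354 [ 0.609  -0.0056  0.09  ] [ 0.6036 -0.0571  0.09  ]
30 286 353 [ 0.5955 -0.0039  0.09  ] [ 0.5902 -0.0553  0.09  ]
50 286 352 [ 0.5817 -0.0021  0.09  ] [ 0.5763 -0.0535  0.09  ]
```

```bash
python3 -c "
from h import *
plan((.6235,-.0335,.262),-6.1)"
```

```text
t 4.35 at [ 0.4474 -0.0141  0.2614] w 0.0232 F [ 0.77  0.22 -1.98]
shift cm [17.72  0.06 -0.09] turn [-0.    0.11  0.01]
```

Call:
send_rows(steps=[[[2,0,0],[0,0,0],0],[[5,0,0],[0,0,0],0],[[9,0,0],[0,0,0],0],[[13,0,0],[0,0,0],0],[[16,0.05,0],[0,0,0],0],[[17.7,0.05,0],[0,0,0],0],[[17.7,0.05,0],[0,0,0],0],[[17.7,0.05,0],[0,0,0],0]])

```text
t: 5.15
ee_pos: [0.623, -0.0354, 0.2615]
tcp_rot: [[0.994, -0.109, -0.002], [-0.109, -0.994, 0.0], [-0.002, -0.0, -1.0]]
force: [0.4, 1.0, -1.2]
width: 0.0229
```

```bash
python3 - <<'E'
from h import *
shot("wrist",7);shot("scene",7)
plan((.6235,-.0335,.125),-6.1)
p=ld("scene",7)[0]; cv2.imwrite("pics/scene7c.png",cv2.resize(p[180:380,220:430],None,fx=3,fy=3))
E
```

```text
t 5.25 at [ 0.6227 -0.0348  0.2624] w 0.0229 F [-0.35 -0.7  -1.49]
shift cm [ 0.07 -0.14 13.74] turn [ 0.    0.03 -0.15]
```

View pics/wrist7.png

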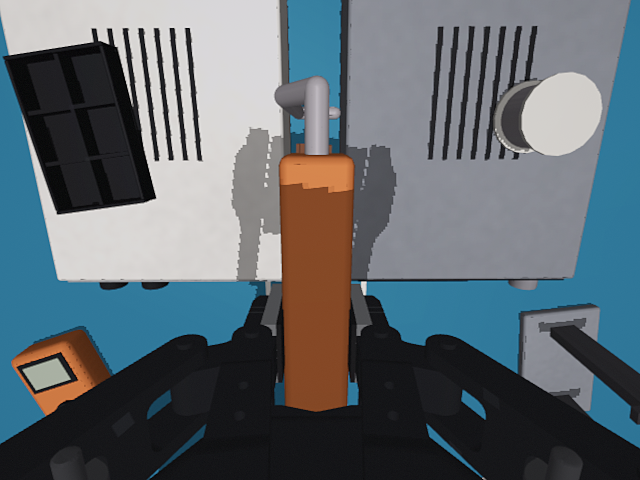

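View pics/scene7c.png

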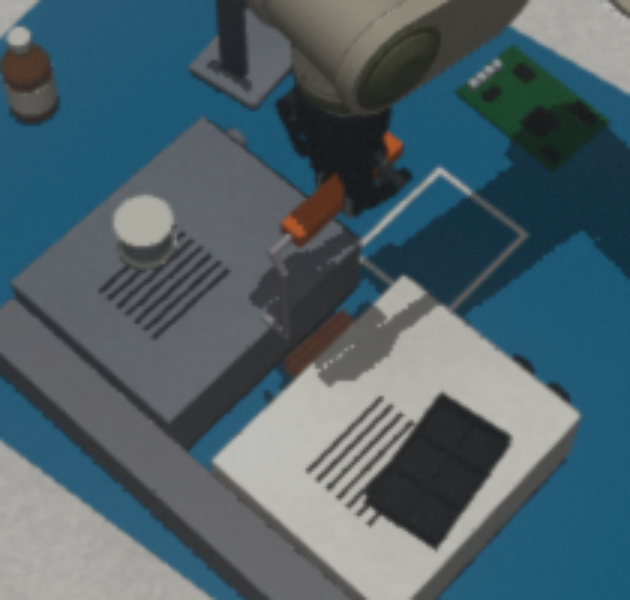

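The sink's far end shows at about (300,145) in the wrist view. I'll check its position against the toe.

```bash
python3 - <<'E'
from h import *
p,d,K,T=ld("wrist",7); 
hsv=cv2.cvtColor(p,cv2.COLOR_BGR2HSV)
cu=cv2.inRange(hsv,(0,60,40),(22,255,255)); cu[153:]=0; cu[:100]=0; ys,xs=np.nonzero(cu[:,285:345]); print(ys.min(),xs.min()+285,xs.max()+285)
for y in (ys.min(),146):print(onz(K,T,300,y,.026))
cr=cv2.resize(p[60:200,240:400],None,fx=5,fy=5); cv2.imwrite("pics/w7c.png",cr[:600])
print("toe tip", onz(K,T,338,113,.281-.132).round(4),"leg corner",onz(K,T,280,98,.281).round(4), onz(K,T,300,110,.149))
s=3
p,d,K,T=ld("scene",7)
for q in [(285,368),(300,378)]: print("far end scene",onz(K,T,q[0]/s+220,q[1]/s+180,.026))
print("toe scene",onz(K,T,283/s+220,330/s+180,.149))
E
```

```text
120 289 331
[ 0.70688322 -0.02749002  0.026     ]
[ 0.68210981 -0.02448122  0.026     ]
toe tip [ 0.704  -0.0579  0.149 ] leg corner [ 0.7047 -0.0319  0.281 ] [ 0.70858001 -0.03305028  0.149     ]
far end scene [ 0.68857046 -0.05177211  0.026     ]
far end scene [ 0.68838882 -0.03393135  0.026     ]
toe scene [ 0.70696772 -0.03762622  0.149     ]
```

View pics/w7c.png

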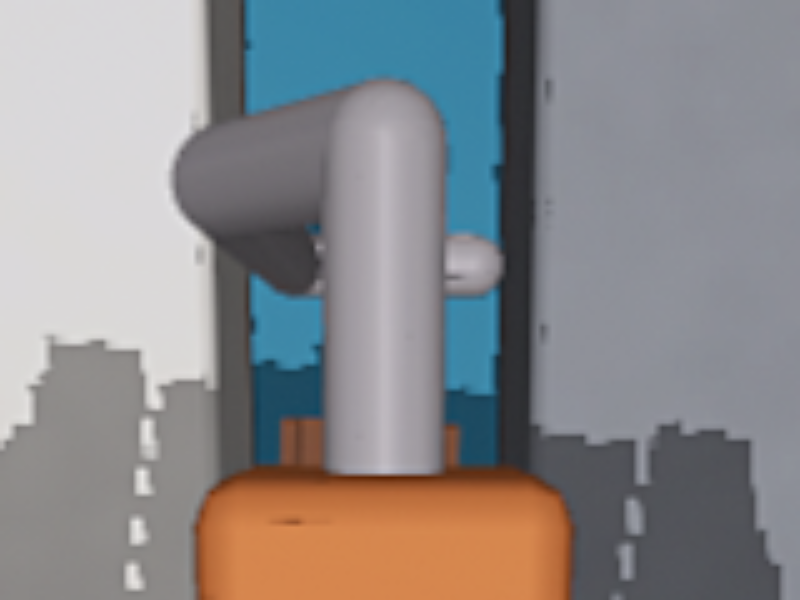

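The toe is at x≈0.705 and the sink's far end at 0.684–0.688, so there is about 15 mm clear. The toe is also laterally centred in the gap to about 1 mm. I'll lower it.

Call:
send_rows(steps=[[[0,-0.1,1.5],[0,0,0],0],[[0,-0.1,4],[0,0,0],0],[[0,-0.1,7],[0,0,0],0],[[0,-0.1,10],[0,0,0],0],[[0,-0.1,12],[0,0,0],0],[[0,-0.1,13.3],[0,0,0],0],[[0,-0.1,13.6],[0,0,0],0],[[0,-0.1,13.6],[0,0,0],0]])

```text
t: 6.05
ee_pos: [0.6237, -0.0334, 0.127]
tcp_rot: [[0.994, -0.108, 0.001], [-0.108, -0.994, -0.0], [0.001, 0.0, -1.0]]
force: [0.2, 0.6, -1.0]
width: 0.023
```

```bash
python3 - <<'E'
from h import *
shot("wrist",8);shot("scene",8)
plan((.4325,-.0125,.125),-6.1)
p=ld("scene",8)[0]; cv2.imwrite("pics/scene8c.png",cv2.resize(p[180:380,220:430],None,fx=3,fy=3))
E
```

```text
t 6.15 at [ 0.6242 -0.0334  0.1277] w 0.0225 F [ 0.8  -0.38 -1.96]
shift cm [-1.928e+01 -1.000e-02  2.200e-01] turn [ 0.02 -0.13 -0.1 ]
```

View pics/wrist8.png

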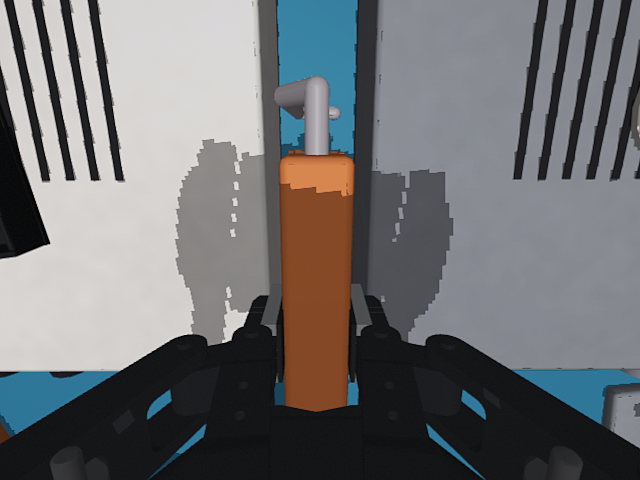

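View pics/scene8c.png

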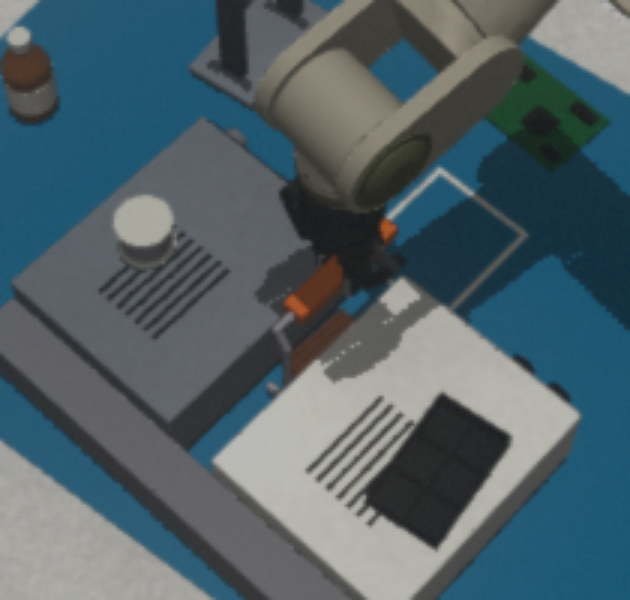

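The toe is down behind the sink, visible at (285,370) in the crop. I'll draw it out slowly.

Call:
send_rows(steps=[[[-0.5,0,0.3],[0,0,0],0],[[-1.2,0,0.3],[0,0,0],0],[[-2,0,0.3],[0,0,0],0],[[-3,0,0.3],[0,0,0],0],[[-4.2,0,0.3],[0,0,0],0],[[-5.4,0,0.3],[0,0,0],0],[[-6.6,0,0.3],[0,0,0],0],[[-7.8,0,0.3],[0,0,0],0]])

```text
t: 6.95
ee_pos: [0.5452, -0.0247, 0.1237]
tcp_rot: [[0.994, -0.108, 0.001], [-0.108, -0.994, -0.0], [0.001, 0.0, -1.0]]
force: [0.3, -0.4, -2.0]
width: 0.0233
```

```bash
python3 - <<'E'
from h import *
shot("scene",9)
plan((.4355,-.0130,.125),-6.1)
p=ld("scene",9)[0]; cv2.imwrite("pics/scene9c.png",cv2.resize(p[180:380,220:430],None,fx=3,fy=3))
E
```

```text
t 7.0 at [ 0.5436 -0.0243  0.1236] w 0.0227 F [-0.83  2.27 -0.86]
shift cm [-10.87   0.04  -0.13] turn [-0.01  0.07 -0.09]
```

View pics/scene9c.png

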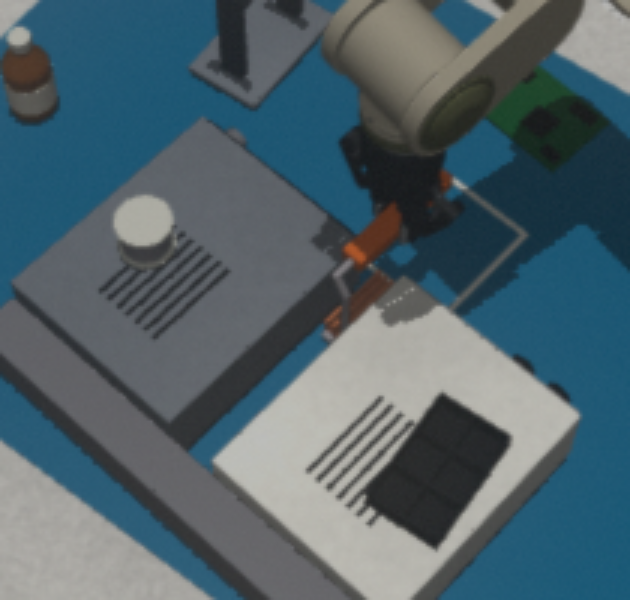

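The sink follows the toe straight, so I'll continue.

Call:
send_rows(steps=[[[-0.8,0,-0.1],[0,0,0],0],[[-1.8,0,-0.1],[0,0,0],0],[[-3,0,-0.1],[0,0,0],0],[[-4.2,0,-0.1],[0,0,0],0],[[-5.4,0,-0.1],[0,0,0],0],[[-6.6,0,-0.1],[0,0,0],0],[[-7.6,0,-0.1],[0,0,0],0],[[-8.4,0,-0.1],[0,0,0],0]])

```text
t: 7.8
ee_pos: [0.462, -0.0157, 0.1245]
tcp_rot: [[0.994, -0.108, 0.0], [-0.108, -0.994, -0.0], [0.0, 0.0, -1.0]]
force: [1.0, -0.3, -2.0]
width: 0.0229
```

Call:
send_rows(steps=[[[-0.7,0,0],[0,0,0],0],[[-1.3,0,0],[0,0,0],0],[[-1.8,0,0],[0,0,0],0],[[-2.2,0,0],[0,0,0],0],[[-2.4,0,0],[0,0,0],0],[[-2.4,0,0],[0,0,0],0]])

```text
t: 8.4
ee_pos: [0.4385, -0.0131, 0.1243]
tcp_rot: [[0.994, -0.108, -0.0], [-0.108, -0.994, 0.0], [-0.0, -0.0, -1.0]]
force: [0.3, 0.2, -2.0]
width: 0.0232
```

```bash
python3 - <<'E'
from h import *
shot("scene",10);shot("wrist",10);shot("side",10)
plan((.4355,-.0130,.125),-6.1)
p=ld("scene",10)[0]; a=cv2.resize(p[180:330,290:430],None,fx=3,fy=3)
p=ld("side",10)[0]; b=cv2.resize(p[230:380,260:390],None,fx=3,fy=3)
cv2.imwrite("pics/c10.png",np.hstack([a,b])[:, :800])
E
```

```text
t 8.55 at [ 0.4387 -0.0132  0.1242] w 0.0231 F [-0.23  0.31 -1.89]
shift cm [-0.32  0.02 -0.08] turn [-0.01  0.03 -0.1 ]
```

View pics/c10.png

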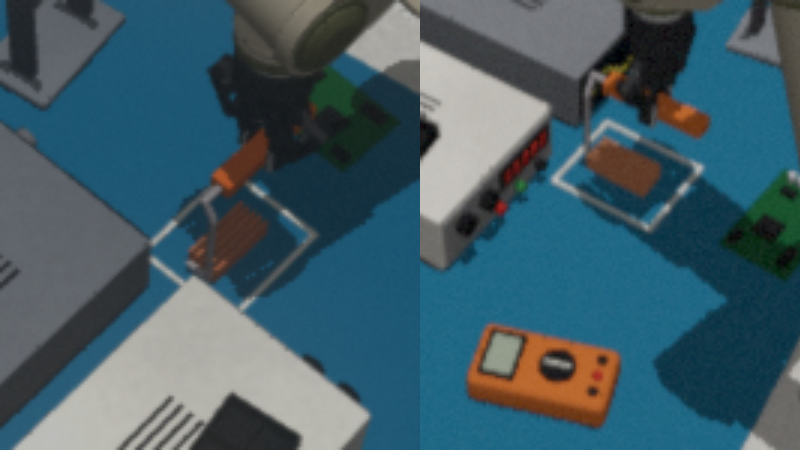

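View pics/wrist10.png

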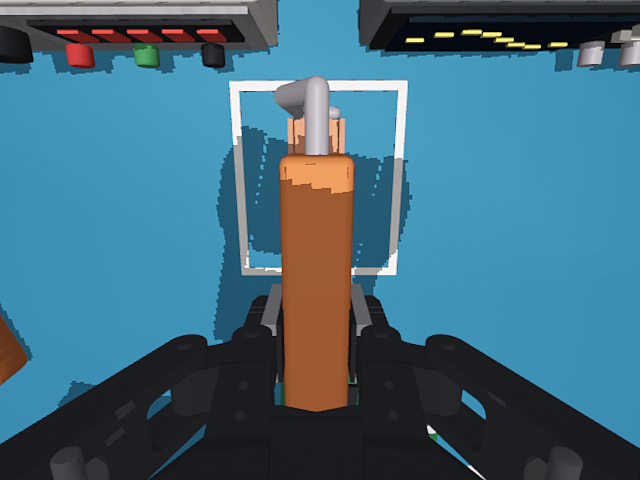

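Both outer views show the sink inside the outline, flat and aligned. I'll measure its position.

```bash
python3 - <<'E'
from h import *
M=np.array([.566,-.0275]);a=-.108;u=np.array([np.cos(a),np.sin(a)]);v=np.array([-u[1],u[0]])
for n,box in (("side",(300,250,355,310)),("scene",(350,240,392,280))):
    p,d,K,T=ld(n,10); W=cloud(d,K,T); hsv=cv2.cvtColor(p,cv2.COLOR_BGR2HSV)
    m=cv2.inRange(hsv,(0,50,40),(22,255,255))>0; m&=(W[...,2]>.012)&(W[...,2]<.04)
    k=np.zeros_like(m); x0,y0,x1,y1=box; k[y0:y1,x0:x1]=1; m&=k
    w=W[m]; q=w[:,:2]-M; X=q@u;Y=q@v
    print(n,m.sum(),"X",np.percentile(X,[2,98]).round(3),"Y",np.percentile(Y,[2,98]).round(3),"z",np.percentile(w[:,2],[5,95]).round(3))
E
```

```text
side 218 X [-0.129 -0.05 ] Y [-0.018  0.024] z [0.014 0.029]
scene 266 X [-0.123 -0.047] Y [-0.019  0.018] z [0.014 0.031]
```

The sink spans about -0.127 to -0.048, inside -0.165 to -0.015. I'll back the toe off and lift it clear.

Call:
send_rows(steps=[[[0.5,0,0],[0,0,0],0],[[1.2,0,0],[0,0,0],0],[[1.2,0,-0.5],[0,0,0],0],[[1.2,0,-2.5],[0,0,0],0],[[1.2,0,-5.5],[0,0,0],0],[[1.2,0,-9],[0,0,0],0],[[1.2,0,-12.5],[0,0,0],0],[[1.2,0,-13.8],[0,0,0],0]])

```text
t: 9.35
ee_pos: [0.4515, -0.0146, 0.2659]
tcp_rot: [[0.994, -0.108, 0.005], [-0.108, -0.994, -0.002], [0.005, 0.001, -1.0]]
force: [1.0, -0.0, -2.8]
width: 0.023
```

```bash
python3 -c "
from h import *
plan((.3843,-.3107,.262),0.9)"
```

```text
t 9.35 at [ 0.4515 -0.0146  0.2659] w 0.023 F [ 0.95 -0.01 -2.78]
shift cm [-3.49 30.16  0.4 ] turn [ 0.08 -0.31 -7.09]
```

Call:
send_rows(steps=[[[-0.2,2,0.3],[0,0,-1],0],[[-0.7,6,0.3],[0,0,-2],0],[[-1.2,10.7,0.3],[0,0,-3],0],[[-1.8,15.4,0.3],[0,0,-4],0],[[-2.4,20.2,0.3],[0,0,-5],0],[[-2.9,25,0.3],[0,0,-6],0],[[-3.3,28.7,0.3],[0,0,-7.1],0],[[-3.5,30.2,0.3],[0,0,-7.1],0]])

```text
t: 10.15
ee_pos: [0.3824, -0.3138, 0.2592]
tcp_rot: [[1.0, 0.013, -0.0], [0.013, -1.0, -0.0], [-0.0, 0.0, -1.0]]
force: [0.8, 0.9, -1.9]
width: 0.023
```

Call:
send_rows(steps=[[[0,0,0],[0,0,0],0],[[0,0,0],[0,0,0],0],[[0,0,0],[0,0,0],0]])

```text
t: 10.45
ee_pos: [0.3837, -0.3096, 0.2596]
tcp_rot: [[1.0, 0.017, 0.0], [0.017, -1.0, 0.0], [0.0, -0.0, -1.0]]
force: [0.1, 0.1, -1.8]
width: 0.0232
```

```bash
python3 - <<'E'
from h import *
shot("wrist",11)
plan((.3843,-.3107,.165),0.9)
p,d,K,T=ld("wrist",11); W=cloud(d,K,T); hsv=cv2.cvtColor(p,cv2.COLOR_BGR2HSV)
m=(cv2.inRange(hsv,(5,150,60),(20,255,255))>0)&(W[...,2]>.27)
for r in range(170,400,60):
    c=np.nonzero(m[r])[0]
    if len(c)>5: print(r,c[0],c[-1],onz(K,T,(c[0]+c[-1])/2,r,.2915).round(4))
ys=np.nonzero(m.any(1))[0]; print(onz(K,T,318,ys[0],.2915), np.nanmedian(W[m][:,2]))
E
```

```text
t 10.5 at [ 0.3837 -0.3097  0.2596] w 0.0229 F [ 0.29  0.24 -2.46]
shift cm [0.05 0.11 9.46] turn [-0.   -0.01  0.09]
170 279 353 [ 0.4432 -0.3076  0.2915]
230 281 351 [ 0.4246 -0.308   0.2915]
290 282 350 [ 0.4041 -0.3083  0.2915]
350 284 348 [ 0.3815 -0.3088  0.2915]
[ 0.44823513 -0.30814148  0.2915    ] 0.28869012268513533
```

View pics/wrist11.png

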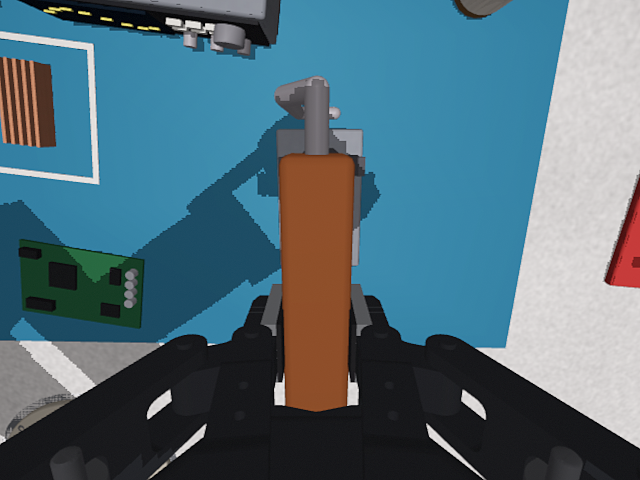

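The rod hasn't slipped in the hand; the pixel columns match those at the grasp. The sink also lies inside the outline. I'll lower onto the stand at the recorded grasp pose.

Call:
send_rows(steps=[[[0.05,0.1,1.5],[0,0,0],0],[[0.05,0.1,4],[0,0,0],0],[[0.05,0.1,7],[0,0,0],0],[[0.05,0.1,9],[0,0,0],0],[[0.05,0.1,10.2],[0,0,0],0],[[0.05,0.1,11],[0,0,0],0],[[0.05,0.1,11.5],[0,0,0],0],[[0.05,0.1,11.6],[0,0,0],0]])

```text
t: 11.3
ee_pos: [0.384, -0.3116, 0.1433]
tcp_rot: [[1.0, 0.016, 0.0], [0.016, -1.0, -0.0], [0.0, 0.0, -1.0]]
force: [0.0, 0.3, -1.0]
width: 0.0228
```

Call:
send_rows(steps=[[[0,0,0],[0,0,0],0],[[0,0,0],[0,0,0],0]])

```text
t: 11.5
ee_pos: [0.384, -0.3121, 0.1439]
tcp_rot: [[1.0, 0.016, 0.001], [0.016, -1.0, -0.001], [0.001, 0.001, -1.0]]
force: [0.2, -0.4, -2.0]
width: 0.0232
```

```bash
python3 - <<'E'
from h import *
shot("wrist",12)
plan((.3845,-.3109,.1428),0.9)
E
```

```text
t 11.55 at [ 0.384  -0.3121  0.1438] w 0.023 F [ 0.96 -0.19 -0.28]
shift cm [ 0.05 -0.12  0.1 ] turn [ 0.05 -0.04  0.  ]
```

View pics/wrist12.png

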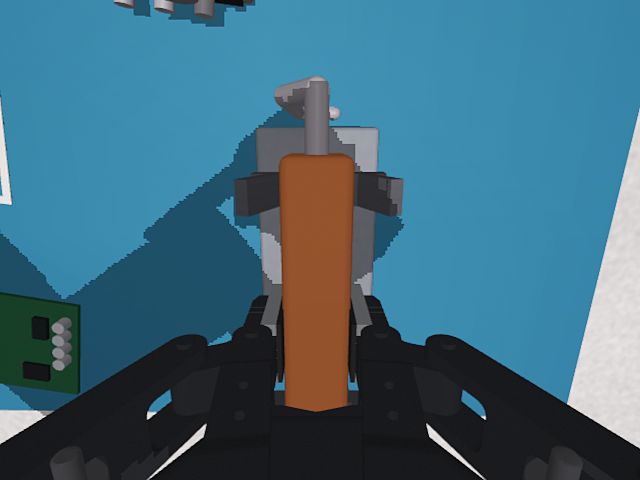

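It sits in the saddles. I'll settle the last 1 mm, then release.

Call:
send_rows(steps=[[[0.05,-0.1,0.12],[0,0,0],0],[[0.05,-0.1,0.12],[0,0,0],0],[[0.05,-0.1,0.12],[0,0,0],0.4],[[0.05,-0.1,0.12],[0,0,0],0.6],[[0.05,-0.1,0.12],[0,0,0],0.9],[[0.05,-0.1,0.12],[0,0,0],1],[[0.05,-0.1,0.12],[0,0,0],1],[[0.05,-0.1,0.12],[0,0,0],1]])

```text
t: 12.35
ee_pos: [0.3843, -0.3109, 0.1421]
tcp_rot: [[1.0, 0.016, -0.0], [0.016, -1.0, 0.0], [-0.0, -0.0, -1.0]]
force: [0.8, 0.8, 0.2]
width: 0.0853
```

```bash
python3 - <<'E'
from h import *
shot("wrist",13)
plan((.384,-.311,.29),0.9)
E
```

```text
t 12.4 at [ 0.3843 -0.3109  0.1421] w 0.0854 F [-0.05  0.01  0.19]
shift cm [-3.000e-02  1.000e-02 -1.479e+01] turn [-0.  0.  0.]
```

View pics/wrist13.png

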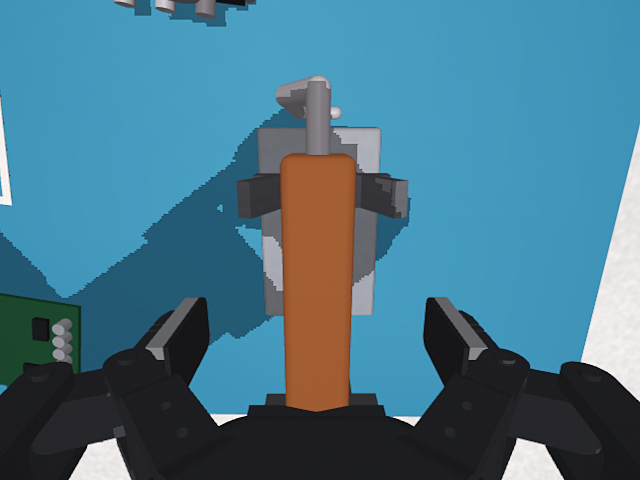

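The fingers are open and the rod rests level in both saddles, as at the start. I'll retreat straight up and check.

Call:
send_rows(steps=[[[0,0,-1.5],[0,0,0],1],[[0,0,-5],[0,0,0],1],[[0,0,-9],[0,0,0],1],[[0,0,-13],[0,0,0],1],[[0,0,-15],[0,0,0],1],[[0,0,-15],[0,0,0],1],[[0,0,-15],[0,0,0],1]])

```text
t: 13.1
ee_pos: [0.3841, -0.3107, 0.2915]
tcp_rot: [[1.0, 0.016, -0.0], [0.016, -1.0, 0.001], [-0.0, -0.001, -1.0]]
force: [-0.2, 0.3, -0.8]
width: 0.0854
```

```bash
python3 - <<'E'
from h import *
shot("wrist",14);shot("scene",14);shot("side",14)
plan((.384,-.311,.29),0.9)
p,d,K,T=ld("wrist",14); W=cloud(d,K,T); hsv=cv2.cvtColor(p,cv2.COLOR_BGR2HSV)
l=(cv2.inRange(hsv,(5,150,80),(20,255,255))>0)&(W[...,2]>.166)
c=max(cv2.findContours(l.astype(np.uint8),0,1)[0],key=cv2.contourArea); b=cv2.boxPoints(cv2.minAreaRect(c))
Q=np.array([onz(K,T,*q,.172) for q in b]);print(Q.round(4).tolist(),Q.mean(0).round(4),np.nanmedian(W[l][:,2]))
M=np.array([.566,-.0275]);a=-.108;u=np.array([np.cos(a),np.sin(a)]);v=np.array([-u[1],u[0]])
for n in ("side","scene"):
    p,d,K,T=ld(n,14); W=cloud(d,K,T); hsv=cv2.cvtColor(p,cv2.COLOR_BGR2HSV)
    m=cv2.inRange(hsv,(0,50,40),(22,255,255))>0; m&=(W[...,2]>.012)&(W[...,2]<.04)
    q=W[...,:2]-M; X=q@u;Y=q@v; m&=(X<.05)&(X>-.2)&(abs(Y)<.1)
    print(n,m.sum(),"X",np.percentile(X[m],[2,98]).round(3),"Y",np.percentile(Y[m],[2,98]).round(3),"z",np.percentile(W[m][:,2],[5,95]).round(3))
    d0=cv2.absdiff(p,ld(n,0)[0]).max(2)
p=ld("scene",14)[0]; cv2.imwrite("pics/s14.png",p)
E
```

```text
t 13.25 at [ 0.3841 -0.3106  0.2908] w 0.0851 F [ 0.24 -0.63 -0.54]
shift cm [-0.01  0.04  0.08] turn [-0.12  0.09  0.  ]
[[0.4478, -0.2981, 0.172], [0.4482, -0.3204, 0.172], [0.3205, -0.3242, 0.172], [0.32, -0.2988, 0.172]] [ 0.3841 -0.3104  0.172 ] 0.172009150435894
side 215 X [-0.13  -0.049] Y [-0.017  0.026] z [0.014 0.032]
scene 293 X [-0.124 -0.046] Y [-0.018  0.018] z [0.014 0.032]
```

View pics/s14.png

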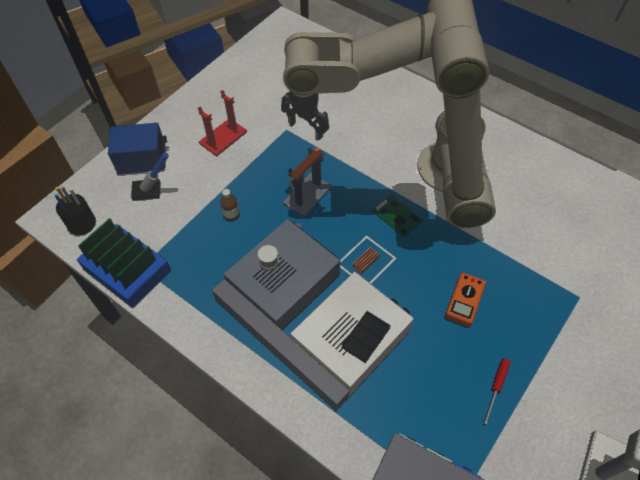

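View pics/wrist14.png

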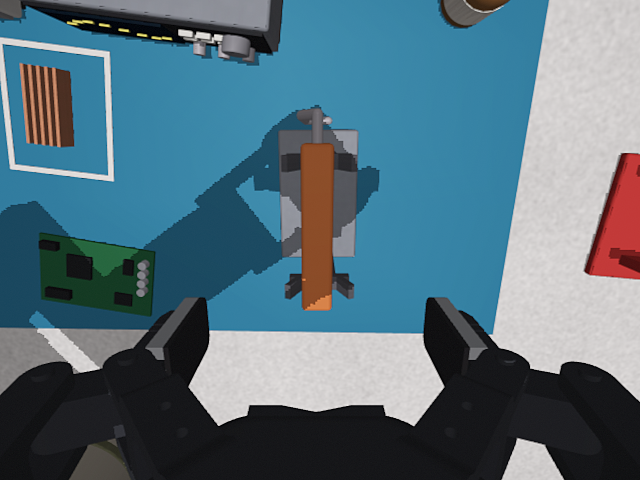

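The sink lies in the outline (367,260), the rod is on the stand within about 1 mm of where it started, and the bystanders haven't moved. I'll hand in the job.

```bash
python3 -c "
from rig import order
print(order.close_job())"
```

```text
the job is handed in; nothing more can be done
None
```

The heat sink is out of the gap and lying flat inside the taped outline, the rod is back on its stand and released, and the job was handed in at about 13 s. The hand-in gave no verdict, so these are my own last checks.

- **What I did:** I gripped the rod by its handle, lowered the toe behind the sink's far end and drew it out along the gap. I then lifted the rod clear, hung it back in the saddles, let go and moved the arm straight up.
- **Heat sink:** its ends are about 125 mm and 48 mm out from the mouth, against allowed limits of 165 and 15. It is centred across the outline, and its height and appearance match lying flat. The side and scene cameras disagree by a few mm, well within the margin.
- **Rod:** the handle's centre is at (0.384, -0.310) with its top at 0.172, within about 1 mm of where it started. It is level and the gripper is open above it.
- **Bystanders:** in the last scene picture they look unmoved, but I judged that by eye and did not measure it.

No check failed.

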